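Hang the drying cartridge on the safety hook in the dry cabinet

ROBOT

A 6-joint arm with a two-finger parallel gripper is mounted at the origin on a cart in front of the work surface, level with it; the furniture and walls round the work are solid. World frame = base frame: x ahead of the robot, y to its left, z up, the work surface at z = 0. Lengths are in m, angles in rad, forces in N, time in s.
With the tool pointing down it reaches from about 0.375 to 0.9 m from the base axis. Payload 3.1 kg.
Tool frame: the origin (TCP) lies at the very end of the fingers, on their centre line; the grasp point (between the pads) lies 19 mm behind it; z points along the fingers, y is the line along which they close (so a half turn about z gives the same grasp; the last joint's range is limited). The gripper opens to 87 mm and grips with 3 to 60 N. Pads are 19 mm wide; open, the fingers measure 117 mm over their backs; the gripper's body (75 mm by 190 mm) begins 51 mm behind the grasp point.
Start: joints at [-1.462, 0.527, 1.433, -0, 1.181, -0.178], TCP at [0.177, -0.599, 0.223] pointing down, gripper open.
Joint ranges: [-3.08, 3.08], [-0.75, 2.2], [0.22, 2.44], [-1.43, 4.57], [0, 2.65], [-2.85, 2.85]. Speed limits (rad/s): [2.79, 2.79, 3.14, 3.14, 3.14, 3.14].

INTERFACE

Orientations are given as a unit quaternion [x, y, z, w].
In Python, from rig import status, viewer, robot gives the robot as it stands.
- The arm moves only by the tool arm_command, never from a script. Its arguments are lists of equal length, an entry for each row: "delta_rot": the turn, a rotation vector about the tool's x, y, z in degrees, a list of three; "delta_pos": the shift along the tool's x, y, z in m, a list of three; "gripper": the closure, from -1 (fully open) to 1 (shut). In form: {"delta_rot": [[rx, ry, rz], ...], "delta_pos": [[dx, dy, dz], ...], "gripper": [gripper, ...]}. A call has 1 to 12 rows; each row is the pose to reach, as a shift and turn from the pose commanded when the call began, along the tool's axes at that moment; what a row does not reach only later rows make up. A row lasts 1/12 s, in which the tool goes at most 41.7 mm and 7.16 degrees, less where a joint would pass 70% of its speed; a pose out of reach is approached as far as the arm can. A call with a gripper value outside its range is refused whole. The fingers move at their own pace and stop on an object; "grip_force" is the grip in N (left out, the last holds). Time passes only in rows, so rows that repeat a pose let the fingers close. It gives the time, the measured TCP pose, the force, the opening and the grip force at its end, in the units of the state.
- status.get_obs(): the state, without advancing time (a new reading comes with each control period).
- viewer.camera(name): name is "side" or "top"; returns a dict with "pixels" (400x640x3 uint8, blue, green, red), "fx", "fy", "cx", "cy" (pixels), "k1" (the pictures are not rectified: a ray, as slopes to the right and down, at radius r is drawn at 1 + k1 r^2 times it, then the intrinsics apply), "pose" (4x4, takes a point from camera to world coordinates). Camera axes: x right, y down, z forward; pixel columns grow to the right and rows downward; lengths in m; the calibration is good to about 2 mm. A picture is of the moment at which its call begins. There is no depth.
- robot.hand_in(): hands the job in; it is judged then, once.
The state is a dict: "time": time; "q": joint angles; "joint_velocities": joint speeds; "joint_torque": joint torques, N m; "position": TCP position; "tool_rot": TCP orientation; "ft_force": force on the tool from outside, world axes, zero at the start; "moment": the same for the moment, N m; "grip_width": finger opening in m; "grip_force": force on a finger pad.
Only numpy, scipy, OpenCV 4.12 (cv2) and the standard library are available. Lean on these libraries where they do the work, as an engineer would, in place of code of your own. Each camera call takes 0.05 s, during which the arm holds its last target. There are 200 camera calls.

TASK

The pigment jars in the clear dry cabinet need their drying cartridge back: take the cartridge standing on the desk, tilt it in under the cabinet's roof, bring the bar of its wire bail over the spring-gated hook at the back and press it gently down past the gate to the bottom of the hook. Let it hang there straight and still, locked behind the shut gate, and leave it. The hook is clamped at no exact height, so feel for it, do not force anything, and leave the other things on the desk where they stand.

Things in the scene. Friction and masses are not known exactly. Their poses are not given: they have to be found in the camera images.
- cabinet: clear acrylic dry cabinet, aluminium frame, fixed; 118 deep x 250 wide x 325 high (mm). Origin on the desk at mid width, axes: -x out of the open front, z up. Front plane x=-62, inner sides y=+-119, floor top z=10, roof underside z=315.5. Three pigment jars (to 51 high) stand on its floor in the back corners, over 75 from the middle. On the back a vertical rail at y=0 carries a hook
- header (a point): middle of the lower front edge of the header bar that closes the top of the cabinet's opening: 297.5 mm above the desk, in the front plane. The bar is 12 mm thick (x) and hangs 18 mm below the roof's underside
- hook_mark (a point): mark on the cabinet at the mean place of the hook's bottom (x=+10, z=249.5 in the cabinet's frame; axes as the cabinet). The hook's carriage is clamped anywhere within 20 mm above or below this mark and that height is not measured; sideways and in depth the mark is true. The clamp holds 80 N. The hook's other measures, in mm from its own bottom, stand under hook_prong and gate
- hook_prong (a point): mark on the cabinet, 17 mm in front of hook_mark, at the mean place of the hook's upright front prong (real height within 20 mm, as the hook). Hook of 6 mm wire in the cabinet's middle plane: bar seat (top of wire) at x -5 to +5 from hook_mark; prong 6 thick, inner side at x=-14, its top 30 above the seat; grey carriage face (30 wide) at x=+15
- gate (a joint): sprung gate shutting the hook's mouth, rad: 0 shut (level, its rod's upper side 26 mm above the seat), hinge 6 mm behind hook_mark, free end just behind the prong; grows to 1.0 as the end is pushed down. Takes 2.5 N at the free end, 4.5 N half-way; about 0.75 lets the bar slip down between end and prong (3.5 N), then it springs shut above it. The cartridge's weight alone does not open it
- cartridge_centre (a point): centre of the body of the drying cartridge: perforated aluminium box with grey end caps, 30 (x) x 40 (y) x 70 (z) mm, about 180 g, upright on the desk; point 35 mm above its underside. On top a stiff bail of 5 mm wire: two legs at y=+-15.5 joined at the top by a bar along y. z points up the bail; a half turn about z changes nothing. Grip the sides 40 mm apart, hand tilted clear of the bail
- bail_bar (a point): middle of the bail's top bar (5 mm thick, along y), 175 mm above cartridge_centre on the cartridge's z axis, 210 mm above its underside
- erlenmeyer: bystander: small corked conical flask, 61 x 61 x 97 mm, origin under its middle
- loupe: bystander: black stand loupe, 37 x 37 x 29 mm, origin under its middle
- brass_weight: bystander: brass weight with a knob, 22 x 22 x 26 mm, origin under its middle
- petri_dish: bystander: covered petri dish, 66 x 66 x 15 mm, origin under its middle
- dropper_bottle: bystander: amber dropper bottle, 33 x 33 x 100 mm, origin under its middle
- amber_flask: bystander: stoppered long-necked flask, 58 x 58 x 176 mm, origin under its middle
- thread_spool: bystander: spool of thread, 27 x 27 x 33 mm, origin under its middle
Things that resemble listed ones, but are neither listed nor needed, are in the scene too. What is meant by the part that bears cartridge_centre is not orange, and is the larger of those in its own colour.

How it is judged:
On the way, in this order (a step that is already met when the one before it is completed fails the run):
1. the cartridge is lifted off the desk (height (world z) of cartridge_centre above 0.08 m), for 0.2 s.
2. the bail's bar, inside the cabinet, presses the hook's gate open (value of joint gate above 0.5 rad and x of bail_bar in the frame of cabinet above -0.008 m and contact force between cartridge and cabinet above 0.5 N), for 0.02 s.
At the end, for the whole second after the job is handed in: The cartridge hangs at rest (under 50 mm/s, 0.3 rad/s), within 0.12 rad of upright, its bar in the hook (cabinet frame: x -4 to +18 mm, y within 13 mm, z above 226 mm), bearing on the hook and not on the gate (under 0.2 N), the gate shut (under 0.08 rad) (x of bail_bar in the frame of cabinet between -0.004 and 0.018 m and y of bail_bar in the frame of cabinet between -0.013 and 0.013 m and z of bail_bar in the frame of cabinet above 0.226 m and angle between cartridge_centre's own z axis and vertical below 0.12 rad and value of joint gate below 0.08 rad and contact force between cartridge and gate below 0.2 N and contact force between cartridge and cabinet above 0.5 N and linear speed of cartridge below 0.05 m/s and angular speed of cartridge below 0.3 rad/s); the robot touches nothing.
It fails at once if the cartridge is pressed or knocked against the hook or the cabinet with more than 15 N (contact force between cartridge and cabinet above 15 N).
It fails at once if the hand or arm pushes the cabinet or its hook with more than 20 N (contact force between any of the arm, the fingers and cabinet above 20 N).
It fails at once if a bystander on the desk is moved by more than 20 mm (distance of any of erlenmeyer, loupe, brass_weight, petri_dish, dropper_bottle, amber_flask, thread_spool from where it was at the start of the episode above 0.02 m).
It also fails if it takes over 72 s, if anything falls off the work surface, if the arm or the gripper's body presses on something with over 40 N, if the wrist force passes 120 N, or if a joint passes its speed limit or range.

## Working session

There is one attempt and no reset: what is moved stays moved. The work goes in short steps, Python scripts to look and compute and a tool call to move; the robot and the scene stay as the last step left them, time stands still between calls to the robot, and variables do not carry over. Pictures are saved under pics/ and viewed, at most 10 in all, crops included, and the job is handed in when it is done.

Besides the shell and the picture viewer there is one more tool, called by a JSON object that holds its "api" and its "payload". arm_command: Moves the arm, as the interface text tells. Its arguments: {"type":"object","properties":{"delta_rot":{"type":"array","items":{"type":"array","items":{"type":"number"}}},"delta_pos":{"type":"array","items":{"type":"array","items":{"type":"number"}}},"gripper":{"type":"array","items":{"type":"number"}},"grip_force":{"type":"number"}},"required":["delta_rot","delta_pos","gripper"]}

```bash
mkdir -p pics; ls
cat > h.py <<'E'
import numpy as np, cv2
from rig import status, viewer, robot
from scipy.spatial.transform import Rotation as R
def snap(n,f=None):
    c=viewer.camera(n)
    if f: cv2.imwrite('pics/'+f,c['pixels'])
    return c
def ray(c,u,v):
    K=np.array([[c['fx'],0,c['cx']],[0,c['fy'],c['cy']],[0,0,1.]])
    d=np.array([(u-c['cx'])/c['fx'],(v-c['cy'])/c['fy']]); s=d.copy()
    for _ in range(20): s=d/(1+c['k1']*(s@s))
    P=np.array(c['pose']); r=P[:3,:3]@np.array([s[0],s[1],1]); return P[:3,3],r/np.linalg.norm(r)
def onplane(c,u,v,z):
    o,r=ray(c,u,v); return o+r*(z-o[2])/r[2]
def tri(c1,p1,c2,p2):
    o1,a=ray(c1,*p1);o2,b=ray(c2,*p2)
    t=np.linalg.lstsq(np.c_[a,-b],o2-o1,rcond=None)[0]
    A=o1+a*t[0];B=o2+b*t[1]; return (A+B)/2,np.linalg.norm(A-B)
def proj(c,X):
    P=np.array(c['pose']); p=P[:3,:3].T@(np.array(X)-P[:3,3]); s=p[:2]/p[2]; s=s*(1+c['k1']*(s@s))
    return np.array([s[0]*c['fx']+c['cx'],s[1]*c['fy']+c['cy']])
E
python3 - <<'E'
from h import *
np.set_printoptions(precision=4,suppress=True)
for n in('side','top'):
    c=snap(n,n+'0.png'); print(n,c['fx'],c['k1'],c['cx'],c['cy'],np.array(c['pose']))
print(status.get_obs())
E
```

```text
pics
side 365.6994809016838 0.02084688150918002 316.1195182598001 199.27216145692296 [[ 0.7267  0.406  -0.5542  1.0842]
 [ 0.687  -0.4213  0.5921 -0.61  ]
 [ 0.0069 -0.811  -0.585   0.7491]
 [ 0.      0.      0.      1.    ]]
top 485.2307665742288 0.013865297707827899 315.36147762611716 205.01093695454506 [[ 0.0252 -0.9948  0.0986  0.4721]
 [-0.9997 -0.0246  0.0067 -0.0604]
 [-0.0042 -0.0987 -0.9951  1.2763]
 [ 0.      0.      0.      1.    ]]
{'time': 0.1, 'q': array([-1.4625,  0.5284,  1.4338, -0.    ,  1.1814, -0.1785]), 'joint_velocities': array([ 0.0007, -0.0003, -0.0024,  0.0007,  0.0006, -0.0002]), 'joint_torque': array([ -0.0003, -44.0986, -17.7151,   0.0635,   0.0533,  -0.    ]), 'position': array([ 0.1767, -0.5988,  0.2217]), 'tool_rot': array([ 0.9897,  0.1429,  0.    , -0.001 ]), 'ft_force': array([ 0.2276, -0.3343, -0.4999]), 'moment': array([ 0.0411, -0.0382, -0.017 ]), 'grip_force': 0.0, 'grip_width': 0.08654086715981571}
```

View pics/side0.png

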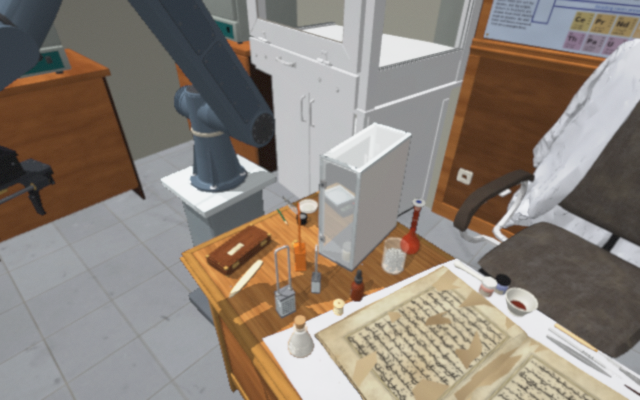

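View pics/top0.png

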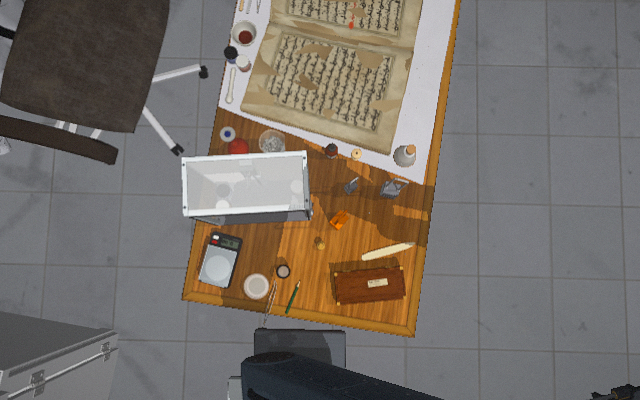

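The side view shows the large grey cartridge near (285,300), the smaller grey one at (316,282), the orange one at (300,258), and the cabinet at about (365,190). The top view shows the cabinet at (245,185) and the large cartridge near (393,188). I'll look at enlarged crops next.

Run:
```python
import cv2,numpy as np
s=cv2.imread('pics/side0.png');t=cv2.imread('pics/top0.png')
a=cv2.resize(s[115:365,250:440],None,fx=2.4,fy=2.4,interpolation=cv2.INTER_CUBIC)
b=cv2.resize(t[130:300,170:430],None,fx=3,fy=3,interpolation=cv2.INTER_CUBIC)
cv2.imwrite('pics/sc.png',a);cv2.imwrite('pics/tc.png',b)
```

```text
(no output)
```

View pics/sc.png

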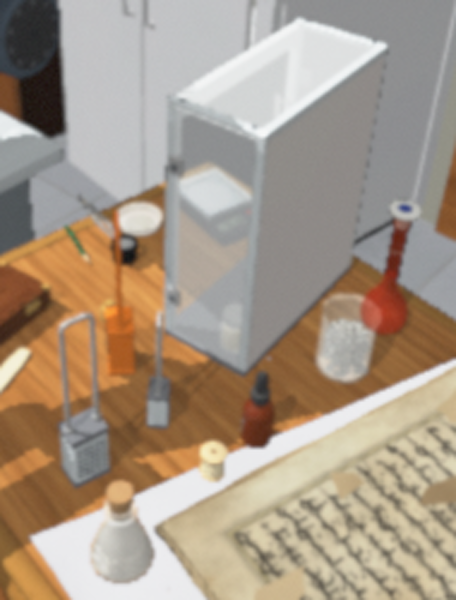

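View pics/tc.png

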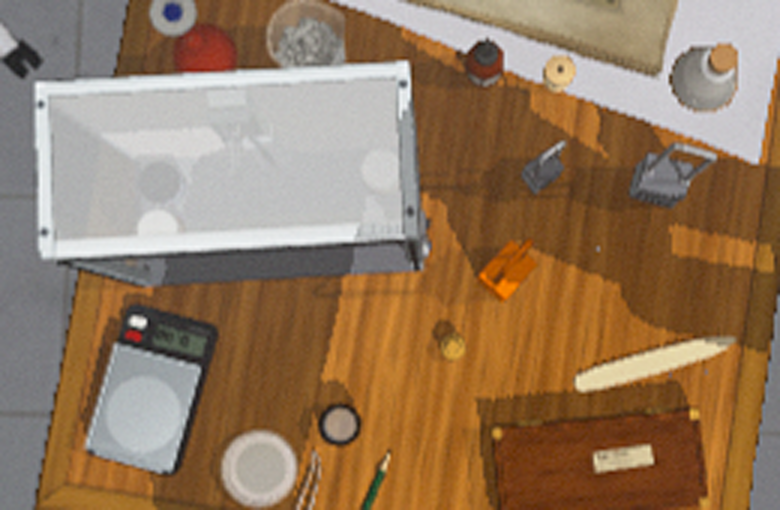

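The side crop shows the cabinet with its opaque back toward +x, so the opening faces the robot. The big cartridge's bail bar is at about crop (62..95, 318) and its body is around (85,450). In the top crop the roof corners are (37,85), (410,62), (415,240) and (42,258), and the bail bar runs from (675,148) to (715,158).

Run:
```python
from h import *
np.set_printoptions(precision=4,suppress=True)
import pickle
S=snap('side');T=snap('top')
pickle.dump((S,T),open('cams.pkl','wb'))
t=lambda x,y:(170+x/3,130+y/3); s=lambda x,y:(250+x/2.4,115+y/2.4)
for p in [(37,82),(410,62),(416,242),(42,260)]: print('roof',onplane(T,*t(*p),.325))
for p in [(173,95),(262,135),(385,45),(303,20)]: print('roofS',onplane(S,*s(*p),.325))
print('floorS',onplane(S,*s(168,335),.0),onplane(S,*s(247,372),.0),onplane(S,*s(352,270),0))
print('barT',onplane(T,*t(674,149),.2075),onplane(T,*t(714,157),.2075))
print('barS',onplane(S,*s(62,322),.2075),onplane(S,*s(94,318),.2075))
print('tri',tri(T,t(694,153),S,s(78,320)))
for p in [(60,450),(108,435),(108,468),(78,482),(63,470)]: print(p,onplane(S,*s(*p),0))
# grey mask of body
for n,c,(x0,x1,y0,y1) in [('T',T,(375,415,170,205)),('S',S,(268,302,275,325))]:
    im=c['pixels'][y0:y1,x0:x1].astype(int); sat=im.max(2)-im.min(2)
    m=(sat<28).astype(np.uint8)
    n_,l,st,ce=cv2.connectedComponentsWithStats(m)
    for i in range(1,n_):
        if st[i,4]>40: print(n,st[i]+[x0,y0,0,0,0],ce[i]+[x0,y0])
    print('\n'.join(''.join('#' if v else '.' for v in r) for r in m))
```

```text
roof [0.6551 0.2129 0.325 ]
roof [ 0.6747 -0.034   0.325 ]
roof [ 0.5548 -0.0411  0.325 ]
roof [0.5369 0.2035 0.325 ]
roofS [ 0.5675 -0.0384  0.325 ]
roofS [ 0.6782 -0.0371  0.325 ]
roofS [0.6586 0.207  0.325 ]
roofS [0.5547 0.1983 0.325 ]
floorS [ 0.5706 -0.0428  0.    ] [ 0.6771 -0.0239 -0.    ] [0.6632 0.2142 0.    ]
barT [ 0.6389 -0.228   0.2075] [ 0.6337 -0.2576  0.2075]
barS [ 0.634  -0.2529  0.2075] [ 0.6507 -0.2299  0.2075]
tri (array([ 0.6384, -0.2414,  0.2048]), np.float64(0.005035844063474523))
(60, 450) [ 0.6046 -0.2454  0.    ]
(108, 435) [ 0.6268 -0.1971  0.    ]
(108, 468) [ 0.6572 -0.2264  0.    ]
(78, 482) [ 0.6475 -0.2591  0.    ]
(63, 470) [ 0.6257 -0.2599  0.    ]
T [385 170  30  11 169] [404.3846 173.2367]
T [380 178  29  21 335] [391.6358 188.3552]
..........##############################
............############################
..................######################
...................#####################
.......................#################
.........................###############
.............................###########
...............................#
[... 2209 characters left out ...]

........###################.......
........####################......
........####################......
........####################......
........####################......
........####################......
.........##################.......
..........################........
..........##############..........
...........###########............
...........########...............
............#####.................
.............##...................
..................................
..................................
..................................
..................................
..................................
..................................
..................................
```

```bash
cat >> h.py <<'E'
np.set_printoptions(precision=4,suppress=True)
def tgt(yaw,th):  # heading yaw deg, tilt th deg from straight down
    a,t=np.radians([yaw,th]); h=np.array([np.cos(a),np.sin(a),0]); z=np.array([0,0,1.])
    X=np.cos(t)*h+np.sin(t)*z; Z=np.sin(t)*h-np.cos(t)*z
    return np.c_[X,np.cross(Z,X),Z]
def delta(pg,yaw,th,o=None):  # pg: wanted grasp point (19 mm behind TCP)
    o=o or status.get_obs(); R0=R.from_quat(o['tool_rot']).as_matrix(); R1=tgt(yaw,th)
    tcp=np.array(pg)+0.019*R1[:,2]
    print('rot',R.from_matrix(R0.T@R1).as_rotvec(degrees=True).round(2),'pos',(R0.T@(tcp-o['position'])).round(4))
def show():
    o=status.get_obs(); M=R.from_quat(o['tool_rot']).as_matrix()
    print('t',o['time'],'q',o['q'],'g',o['position']-.019*M[:,2],'F',o['ft_force'],'w',o['grip_width'],o['grip_force'])
    print('th',np.degrees(np.arccos(-M[2,2])),'yaw',np.degrees(np.arctan2(M[1,2],M[0,2])),'ylevel',M[2,1])
    return o
E
python3 - <<'E'
from h import *
import pickle
S,T=pickle.load(open('cams.pkl','rb'))
t=lambda x,y:(170+x/3,130+y/3); s=lambda x,y:(250+x/2.4,115+y/2.4)
for p in [(281.7,317.5),(296,310.5),(276.3,311.5)]: print('bodyS z0',onplane(S,*p,0))
print('top face corners T z.07')
for p in [(380,195.5),(398,198.5),(386.,181.5),(404.5,185.5)]: print(onplane(T,*p,.07))
print('small: T',onplane(T,*t(543,172),.03),'bar',onplane(T,*t(555,150),.12),'S',onplane(S,*s(158,425),0))
print('orange',onplane(T,*t(505,278),.03),'S',onplane(S,*s(120,372),0),'brass',onplane(T,*t(450,345),.02))
delta([.54,-.215,.20],-15,0)
E
```

```text
bodyS z0 [ 0.6496 -0.2636  0.    ]
bodyS z0 [ 0.66   -0.2258  0.    ]
bodyS z0 [ 0.6272 -0.2611  0.    ]
top face corners T z.07
[ 0.6195 -0.2133  0.07  ]
[ 0.6131 -0.2583  0.07  ]
[ 0.6552 -0.2279  0.07  ]
[ 0.6462 -0.2743  0.07  ]
small: T [ 0.6438 -0.1432  0.03  ] bar [ 0.6494 -0.1465  0.12  ] S [ 0.656  -0.1506  0.    ]
orange [ 0.5514 -0.1123  0.03  ] S [ 0.5716 -0.125  -0.    ] brass [ 0.4932 -0.0666  0.02  ]
rot [-0.08  0.01 31.43] pos [ 0.457  -0.2655  0.0414]
```

The cartridge is at about (0.639, -0.241) with a yaw of about -13°. Its measured front face is 39 mm, against 40 given. The cabinet yaw is about 4.3° and its origin is near (0.609, 0.085). I'll start moving.

Run:
```python
from h import *
delta([.52,-.30,.30],-4,50)
```

```text
rot [-8.99 49.46 19.08] pos [ 0.4274 -0.1847 -0.0655]
```

{"api": "arm_command", "payload": {"delta_rot": [[0,0,0],[0,0,0],[-9,49.5,19],[-9,49.5,19],[-9,49.5,19],[-9,49.5,19],[-9,49.5,19],[-9,49.5,19],[-9,49.5,19],[-9,49.5,19],[-9,49.5,19],[-9,49.5,19]], "delta_pos": [[0,0,-0.04],[0,0,-0.08],[0.05,-0.02,-0.08],[0.427,-0.185,-0.066],[0.427,-0.185,-0.066],[0.427,-0.185,-0.066],[0.427,-0.185,-0.066],[0.427,-0.185,-0.066],[0.427,-0.185,-0.066],[0.427,-0.185,-0.066],[0.427,-0.185,-0.066],[0.427,-0.185,-0.066]], "gripper": [-0.4,-0.4,-0.4,-0.4,-0.4,-0.4,-0.4,-0.4,-0.4,-0.4,-0.4,-0.4], "grip_force": 20}}

```text
time: 1.2
position: [0.4956, -0.3322, 0.289]
tool_rot: [0.906, -0.033, 0.422, 0.015]
ft_force: [0.8, -1.5, 1.5]
grip_width: 0.0611
grip_force: 0.0
```

Run:
```python
from h import *
show(); delta([.52,-.30,.30],-4,50); delta([.639,-.241,.27],-4,50)
```

```text
t 1.2 q [-1.1513  0.3145  1.994   1.2384  0.7959 -0.4182] g [ 0.4811 -0.3312  0.3012] F [ 0.8196 -1.511   1.5491] w 0.06111620055659553 0.0
th 49.97531748452381 yaw -4.0850832007996845 ylevel -0.0006673064652391765
rot [ 0.07  0.02 -0.1 ] pos [ 0.0226 -0.0339  0.0288]
rot [ 0.07  0.02 -0.1 ] pos [ 0.0732 -0.1013  0.1358]
```

{"api": "arm_command", "payload": {"delta_rot": [[0,0,0],[0,0,0],[0,0,0],[0,0,0],[0,0,0],[0,0,0],[0,0,0]], "delta_pos": [[0.073,-0.101,0.136],[0.073,-0.101,0.136],[0.073,-0.101,0.136],[0.073,-0.101,0.136],[0.073,-0.101,0.136],[0.073,-0.101,0.136],[0.073,-0.101,0.136]], "gripper": [-0.4,-0.4,-0.4,-0.4,-0.4,-0.4,-0.4]}}

```text
time: 1.78
position: [0.6539, -0.2417, 0.2581]
tool_rot: [0.906, -0.03, 0.422, 0.015]
ft_force: [0.3, -0.5, 0.1]
grip_width: 0.0607
grip_force: 0.0
```

Run:
```python
from h import *
show(); delta([.639,-.241,.27],-4,50)
S=snap('side','s1.png');T=snap('top','t1.png')
a=cv2.resize(S['pixels'][140:340,200:400],(600,600),interpolation=cv2.INTER_CUBIC)
cv2.imwrite('pics/s1c.png',a)
```

```text
t 1.7833 q [-0.7277  0.4474  1.8707  1.444   0.4932 -0.3214] g [ 0.6394 -0.2408  0.2703] F [ 0.3066 -0.4702  0.1143] w 0.06065207489930015 0.0
th 50.01380164239653 yaw -3.893377982153552 ylevel 0.0020690051896266326
rot [-0.08 -0.01  0.22] pos [-0.0005  0.0003 -0.0001]
```

View pics/s1c.png

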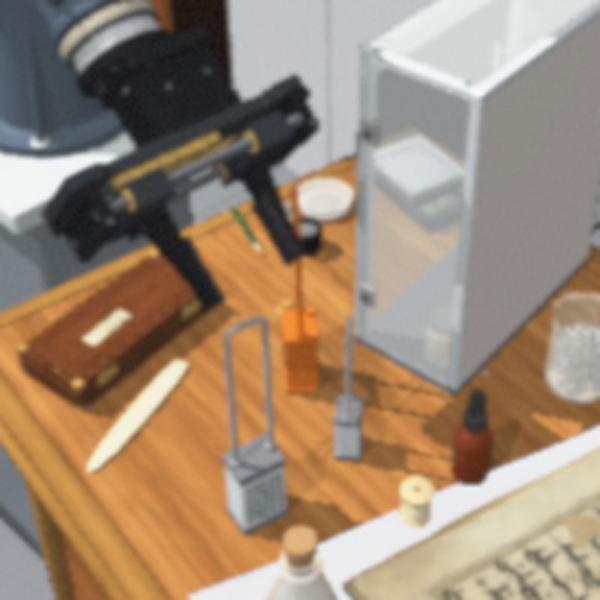

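The side view shows the hand tilted above the cartridge with fingertips at crop (213,300) and (295,255). The bail bar is at (247,325), and the tall orange bail at (297,190) is just left of the hand. I'll check the projection, then descend.

Run:
```python
from h import *
import pickle
S,T=pickle.load(open('cams.pkl','rb'))
o=status.get_obs(); M=R.from_quat(o['tool_rot']).as_matrix()
for sg in(-1,1): print(proj(S,o['position']+sg*.036*M[:,1]), 'seen',(200+213/3,140+300/3),(200+295/3,140+255/3))
print(proj(S,[.639,-.241,.2075]),proj(T,[.639,-.241,.2075]))
delta([.637,-.244,.047],-5,50)
```

```text
[297.5569 225.3001] seen (271.0, 240.0) (298.3333333333333, 225.0)
[269.7144 240.9663] seen (271.0, 240.0) (298.3333333333333, 225.0)
[281.5994 247.4856] [400.5136 179.7732]
rot [-0.7  -0.03  0.74] pos [-0.1722  0.0013  0.1429]
```

{"api": "arm_command", "payload": {"delta_rot": [[-0.7,0,0.7],[-0.7,0,0.7],[-0.7,0,0.7],[-0.7,0,0.7],[-0.7,0,0.7],[-0.7,0,0.7],[-0.7,0,0.7],[-0.7,0,0.7],[-0.7,0,0.7],[-0.7,0,0.7],[-0.7,0,0.7]], "delta_pos": [[-0.017,0.001,0.014],[-0.034,0.001,0.029],[-0.052,0.001,0.043],[-0.069,0.001,0.057],[-0.086,0.001,0.071],[-0.103,0.001,0.086],[-0.121,0.001,0.1],[-0.138,0.001,0.114],[-0.155,0.001,0.129],[-0.172,0.001,0.143],[-0.172,0.001,0.143]], "gripper": [-0.4,-0.4,-0.4,-0.4,-0.4,-0.4,-0.4,-0.4,-0.4,-0.4,-0.4]}}

```text
time: 2.8
position: [0.6499, -0.2459, 0.0306]
tool_rot: [0.907, -0.041, 0.42, 0.018]
ft_force: [0.8, 0.3, 0.3]
grip_width: 0.0608
grip_force: 0.0
```

Run:
```python
from h import *
show()
S=snap('side');T=snap('top')
a=cv2.resize(S['pixels'][200:350,220:370],(450,450),interpolation=cv2.INTER_CUBIC)
b=cv2.resize(T['pixels'][150:265,330:430],(391,450),interpolation=cv2.INTER_CUBIC)
cv2.imwrite('pics/g1.png',np.hstack([a,b[:,:340]]))
```

```text
t 2.8 q [-0.7307  0.9074  1.9545  2.2992  0.6593 -1.2937] g [ 0.6355 -0.2446  0.0429] F [0.7801 0.3095 0.3178] w 0.06083040312157458 0.0
th 49.673743302721896 yaw -5.025696160518228 ylevel -0.0025992949448377725
```

View pics/g1.png

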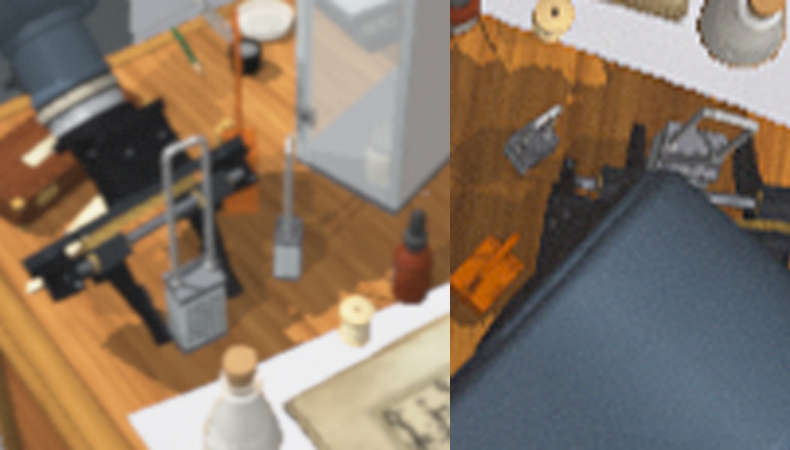

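The fingers straddle the body in both views, at side crop (165,330) and (235,285), with the bail free. I'll close the gripper and lift.

{"api": "arm_command", "payload": {"delta_rot": [[0,0,0],[0,0,0],[0,0,0],[0,0,0],[0,0,0],[0,0,0],[0,0,0],[0,0,0]], "delta_pos": [[0,0,0],[0,0,0],[0,0,0],[0,0,0],[0,0,0],[0,0,0],[0,0,0],[0,0,0]], "gripper": [-0.2,-0.1,0,0.1,0.2,0.3,0.3,0.3], "grip_force": 30}}

```text
time: 3.57
position: [0.6536, -0.2447, 0.0367]
tool_rot: [0.904, -0.038, 0.425, 0.019]
ft_force: [-1.0, 1.1, 5.4]
grip_width: 0.042
grip_force: 29.9
```

Run:
```python
from h import *
show(); o=status.get_obs(); M=R.from_quat(o['tool_rot']).as_matrix(); print('up .12',M.T@[0,0,.12])
```

```text
t 3.5667 q [-0.7267  0.8998  1.9533  2.299   0.6633 -1.2928] g [ 0.639  -0.2434  0.0488] F [-0.9973  1.0978  5.3978] w 0.04199236989369638 29.938560918235453
th 50.29635378105804 yaw -4.960093738140629 ylevel 0.0012894823273079947
up .12 [ 0.0923  0.0002 -0.0767]
```

{"api": "arm_command", "payload": {"delta_rot": [[0,0,0],[0,0,0],[0,0,0],[0,0,0],[0,0,0],[0,0,0],[0,0,0],[0,0,0],[0,0,0],[0,0,0],[0,0,0],[0,0,0]], "delta_pos": [[0.008,0,-0.006],[0.02,0,-0.016],[0.035,0,-0.029],[0.05,0,-0.042],[0.066,0,-0.055],[0.082,0,-0.068],[0.1,0,-0.083],[0.118,0,-0.098],[0.138,0,-0.115],[0.158,0,-0.131],[0.178,0,-0.148],[0.178,0,-0.148]], "gripper": [0.3,0.3,0.3,0.3,0.3,0.3,0.3,0.3,0.3,0.3,0.3,0.3]}}

```text
time: 4.57
position: [0.6547, -0.2454, 0.2719]
tool_rot: [0.904, -0.037, 0.426, 0.021]
ft_force: [1.4, -0.5, -1.1]
grip_width: 0.0422
grip_force: 30.1
```

Run:
```python
from h import *
show(); delta([.47,.075,.28],4.3,50)
S=snap('side','s2.png');T=snap('top','t2.png')
```

```text
t 4.5667 q [-0.7251  0.4254  1.8621  1.4139  0.481  -0.2696] g [ 0.6401 -0.244   0.284 ] F [ 1.3565 -0.5098 -1.097 ] w 0.042150708373347306 30.05687503464287
th 50.442076005448456 yaw -5.1923823455463625 ylevel 0.006003002005415571
rot [ 7.3  -0.41 -5.63] pos [-0.1273 -0.3057 -0.1505]
```

{"api": "arm_command", "payload": {"delta_rot": [[0.6,0,-0.5],[1.2,0,-0.9],[1.8,-0.1,-1.4],[2.4,-0.1,-1.9],[3.0,-0.2,-2.3],[3.7,-0.2,-2.8],[4.3,-0.2,-3.3],[4.9,-0.3,-3.8],[5.5,-0.3,-4.2],[6.1,-0.3,-4.7],[6.7,-0.4,-5.2],[7.3,-0.4,-5.6]], "delta_pos": [[-0.008,-0.015,-0.009],[-0.019,-0.036,-0.022],[-0.03,-0.062,-0.035],[-0.042,-0.09,-0.049],[-0.054,-0.12,-0.063],[-0.066,-0.15,-0.077],[-0.078,-0.18,-0.092],[-0.09,-0.21,-0.107],[-0.102,-0.24,-0.121],[-0.113,-0.267,-0.134],[-0.122,-0.29,-0.145],[-0.127,-0.306,-0.15]], "gripper": [0.3,0.3,0.3,0.3,0.3,0.3,0.3,0.3,0.3,0.3,0.3,0.3]}}

```text
time: 5.67
position: [0.4793, 0.0793, 0.262]
tool_rot: [0.909, 0.033, 0.416, -0.019]
ft_force: [-0.0, 0.4, -1.3]
grip_width: 0.0414
grip_force: 29.5
```

Run:
```python
from h import *
show(); delta([.465,.075,.122],4.3,50)
```

```text
t 5.6667 q [-0.2107  0.1897  2.37    2.4142  0.3352 -1.0564] g [0.465  0.0781 0.2744] F [-0.0393  0.4318 -1.263 ] w 0.04144183452788774 29.49611485393234
th 49.162681430917374 yaw 4.728535004241307 ylevel -0.007777068395963146
rot [-0.32  0.84 -0.31] pos [-0.1151  0.0044  0.0995]
```

{"api": "arm_command", "payload": {"delta_rot": [[0,0.8,-0.3],[0,0.8,-0.3],[0,0.8,-0.3],[0,0.8,-0.3],[0,0.8,-0.3],[0,0.8,-0.3],[0,0.8,-0.3],[0,0.8,-0.3],[0,0.8,-0.3],[0,0.8,-0.3]], "delta_pos": [[-0.008,0.001,0.007],[-0.019,0.002,0.016],[-0.033,0.003,0.029],[-0.049,0.004,0.042],[-0.065,0.004,0.056],[-0.081,0.004,0.07],[-0.096,0.004,0.083],[-0.107,0.004,0.093],[-0.115,0.004,0.1],[-0.115,0.004,0.1]], "gripper": [0.3,0.3,0.3,0.3,0.3,0.3,0.3,0.3,0.3,0.3]}}

```text
time: 6.5
position: [0.5126, 0.0805, 0.1117]
tool_rot: [0.91, 0.034, 0.413, -0.016]
ft_force: [-1.3, -1.0, -3.1]
grip_width: 0.0414
grip_force: 29.6
```

Run:
```python
from h import *
show()
S=snap('side','s3.png');T=snap('top','t3.png')
a=cv2.resize(S['pixels'][110:290,250:430],(420,420),interpolation=cv2.INTER_CUBIC)
b=cv2.resize(T['pixels'][135:285,200:335],(378,420),interpolation=cv2.INTER_CUBIC)
cv2.imwrite('pics/s3c.png',np.hstack([a,b]))
```

```text
t 6.5 q [-0.1733  0.7743  2.4423  2.9074  0.926  -1.5923] g [0.4983 0.0794 0.1242] F [-1.2521 -0.9595 -3.093 ] w 0.041422004629746705 29.573573839579694
th 48.883247070476266 yaw 4.322697077320451 ylevel -0.0011894629089668242
```

View pics/s3c.png

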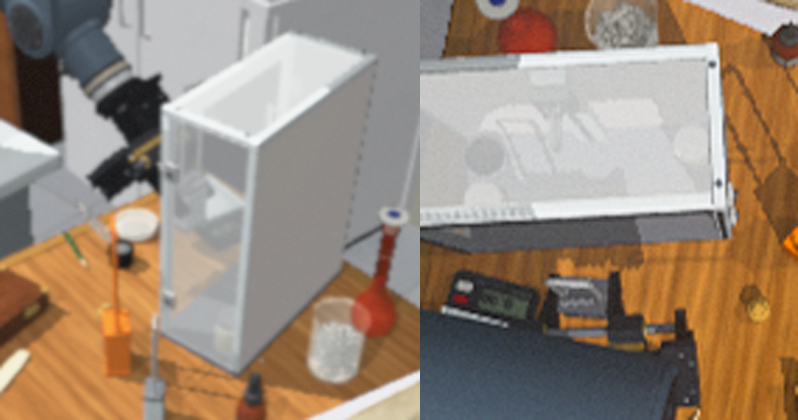

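The side view shows the cartridge in front of the opening, at about crop (190,185), with the hand behind it. In the top view the body is at crop (580,295), between the cabinet and the scale. Joint 3 is at its limit, so I'll go forward. First I'll check where the bail bar is.

Run:
```python
from h import *
import pickle
S,T=pickle.load(open('cams.pkl','rb'))
o=status.get_obs(); M=R.from_quat(o['tool_rot']).as_matrix(); g=o['position']-.019*M[:,2]
for dz in(.1612,.02): 
  for dy in(-.0155,.0155):
    p=g+[-dy*np.sin(.075),dy,dz]; print(dz,dy,'T',proj(T,p),'S',proj(S,p))
im=cv2.imread('pics/t3.png'); x0,x1,y0,y1=235,275,205,250
cv2.imwrite('pics/t3b.png',cv2.resize(im[y0:y1,x0:x1],None,fx=10,fy=10,interpolation=cv2.INTER_CUBIC))
s=cv2.imread('pics/s3.png')[150:215,300:365]
cv2.imwrite('pics/st3.png',np.hstack([cv2.resize(im[y0:y1,x0:x1],(400,450),interpolation=cv2.INTER_CUBIC),cv2.resize(s,(400,450),interpolation=cv2.INTER_CUBIC)]))
delta([.498,.079,.124],4.3,50)
```

```text
0.1612 -0.0155 T [256.531  237.8206] S [329.1527 144.9087]
0.1612 0.0155 T [241.247  238.5863] S [335.9903 140.8957]
0.02 -0.0155 T [264.1215 239.7312] S [327.8136 188.0631]
0.02 0.0155 T [250.7454 240.4012] S [334.1553 183.5856]
rot [-0.03  0.81 -0.04] pos [-0.0027  0.0005  0.0014]
```

View pics/st3.png

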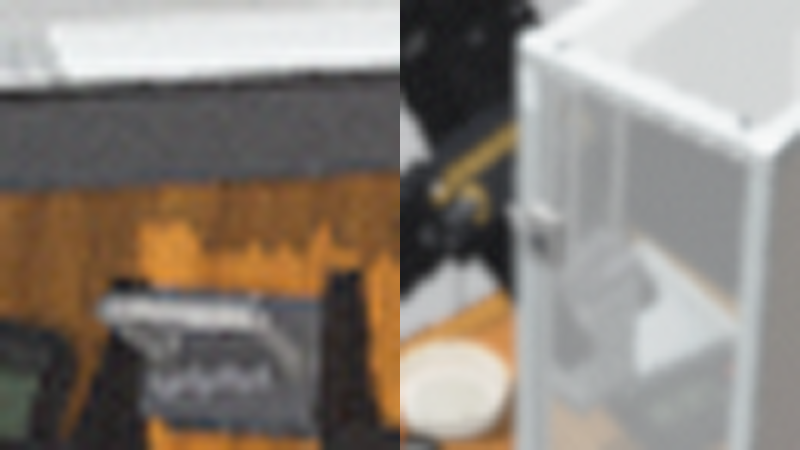

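The bar in the top view runs from (245.5,235.5) to (261.5,236.8). The cartridge is therefore held about 9° off in yaw and 2–3° off in roll. I'll take the bar offset in the tool frame and correct for it.

```bash
cat >> h.py <<'E'
import os
O=np.array([.609,.0855,0]); CY=4.3
Rc=R.from_euler('z',CY,degrees=True).as_matrix()
if os.path.exists('b.npy'): B=np.load('b.npy')
def barnow(o=None):
    o=o or status.get_obs(); M=R.from_quat(o['tool_rot']).as_matrix()
    w=o['position']-.019*M[:,2]+M@B; return w,Rc.T@(w-O)
def dbar(pc,yaw=9.,o=None):   # wanted bar in cabinet frame, cartridge upright
    o=o or status.get_obs(); M=R.from_quat(o['tool_rot']).as_matrix()
    R1=tgt(yaw,50); a=R1@B/np.linalg.norm(B); ax=np.cross(a,[0,0,1]); s=np.linalg.norm(ax)
    R1=(R.from_rotvec(ax/s*np.arcsin(s))).as_matrix()@R1
    tcp=O+Rc@np.array(pc)-R1@B+.019*R1[:,2]
    print(pc,'rot',R.from_matrix(M.T@R1).as_rotvec(degrees=True).round(2),'pos',(M.T@(tcp-o['position'])).round(4))
E
python3 - <<'E'
from h import *
import pickle
S,T=pickle.load(open('cams.pkl','rb'))
o=status.get_obs(); M=R.from_quat(o['tool_rot']).as_matrix(); g=o['position']-.019*M[:,2]
bar=onplane(T,253.5,236.2,g[2]+.1605); d=bar-g; print('bar-g world',d)
d[1]*=.75
np.save('b.npy',M.T@d); import h; h.B=M.T@d
print(h.barnow())
h.dbar([-.095,0,.284]); h.dbar([-.03,0,.284])
E
```

```text
bar-g world [ 0.0043 -0.0091  0.1605]
(array([0.5032, 0.0727, 0.2876]), array([-0.1065, -0.0048,  0.2876]))
[-0.095, 0, 0.284] rot [ 1.95  1.45 -4.97] pos [0.0075 0.0017 0.0141]
[-0.03, 0, 0.284] rot [ 1.95  1.45 -4.97] pos [0.05   0.0017 0.0633]
```

{"api": "arm_command", "payload": {"delta_rot": [[0.5,0.4,-1.2],[1,0.8,-2.5],[1.5,1.2,-3.8],[2,1.5,-5],[2,1.5,-5],[2,1.5,-5]], "delta_pos": [[0.002,0,0.003],[0.004,0.001,0.007],[0.006,0.001,0.011],[0.0075,0.0017,0.014],[0.0075,0.0017,0.014],[0.0075,0.0017,0.014]], "gripper": [0.3,0.3,0.3,0.3,0.3,0.3]}}

```text
time: 7.1
position: [0.5301, 0.0797, 0.1137]
tool_rot: [0.899, 0.08, 0.43, -0.014]
ft_force: [-0.7, -0.1, -1.2]
grip_width: 0.0412
grip_force: 29.6
```

Run:
```python
from h import *
show();print(barnow()); dbar([-.095,0,.284]); dbar([-.03,0,.284])
```

```text
t 7.1 q [-0.2088  0.7859  2.4184  2.8267  0.9493 -1.6529] g [0.5155 0.078  0.1256] F [-0.6551 -0.1049 -1.2109] w 0.041239586474697186 29.57415500393836
th 50.98166916460457 yaw 6.9437077408203045 ylevel 0.04437014041800706
(array([0.5144, 0.0779, 0.2863]), array([-0.0949, -0.0005,  0.2863]))
[-0.095, 0, 0.284] rot [ 0.01 -0.39  0.05] pos [-0.0026 -0.0007  0.0006]
[-0.03, 0, 0.284] rot [ 0.01 -0.39  0.05] pos [0.038  0.0046 0.051 ]
```

{"api": "arm_command", "payload": {"delta_rot": [[0,-0.4,0],[0,-0.4,0],[0,-0.4,0],[0,-0.4,0],[0,-0.4,0],[0,-0.4,0],[0,-0.4,0],[0,-0.4,0],[0,-0.4,0],[0,-0.4,0]], "delta_pos": [[-0.001,-0.0006,0.002],[0.002,0,0.006],[0.007,0.001,0.012],[0.013,0.002,0.02],[0.019,0.003,0.028],[0.025,0.004,0.036],[0.031,0.004,0.044],[0.036,0.0045,0.049],[0.038,0.0045,0.051],[0.038,0.0045,0.051]], "gripper": [0.3,0.3,0.3,0.3,0.3,0.3,0.3,0.3,0.3,0.3]}}

```text
time: 7.93
position: [0.594, 0.086, 0.1114]
tool_rot: [0.9, 0.081, 0.427, -0.014]
ft_force: [-0.7, -0.2, -1.8]
grip_width: 0.0416
grip_force: 29.6
```

Run:
```python
from h import *
show();w,c=barnow();print(w,c); dbar([-.03,0,.284]);dbar([-.03,0,.305])
T=snap('top','t4.png'); t0=cv2.imread('pics/top0.png')
for p in([-.03,-.0155,.284],[-.03,.0155,.284],[-.007,0,.25],[-.007,0,.28],[.025,0,.25]): print(p,proj(T,O+Rc@np.array(p)))
x0,x1,y0,y1=225,275,150,225
cv2.imwrite('pics/t4b.png',np.hstack([cv2.resize(a[y0:y1,x0:x1],(400,600),interpolation=cv2.INTER_CUBIC) for a in(t0,T['pixels'])]))
```

```text
t 7.9333 q [-0.1518  0.7351  2.2398  2.8204  0.724  -1.5605] g [0.5794 0.0842 0.1234] F [-0.7348 -0.2145 -1.7726] w 0.04157166703420723 29.574517930032016
th 50.619881192384526 yaw 6.993996620740796 ylevel 0.04442138374353024
[0.5793 0.0843 0.2841] [-0.0297  0.0011  0.2841]
[-0.03, 0, 0.284] rot [-0.04 -0.03  0.1 ] pos [-0.0004  0.0009 -0.0003]
[-0.03, 0, 0.305] rot [-0.04 -0.03  0.1 ] pos [ 0.0158  0.0019 -0.0136]
[-0.03, -0.0155, 0.284] [256.4429 198.7927]
[-0.03, 0.0155, 0.284] [241.3898 199.5452]
[-0.007, 0, 0.25] [250.7645 190.2274]
[-0.007, 0, 0.28] [248.784 188.358]
[0.025, 0, 0.25] [250.2128 175.4028]
```

View pics/t4b.png

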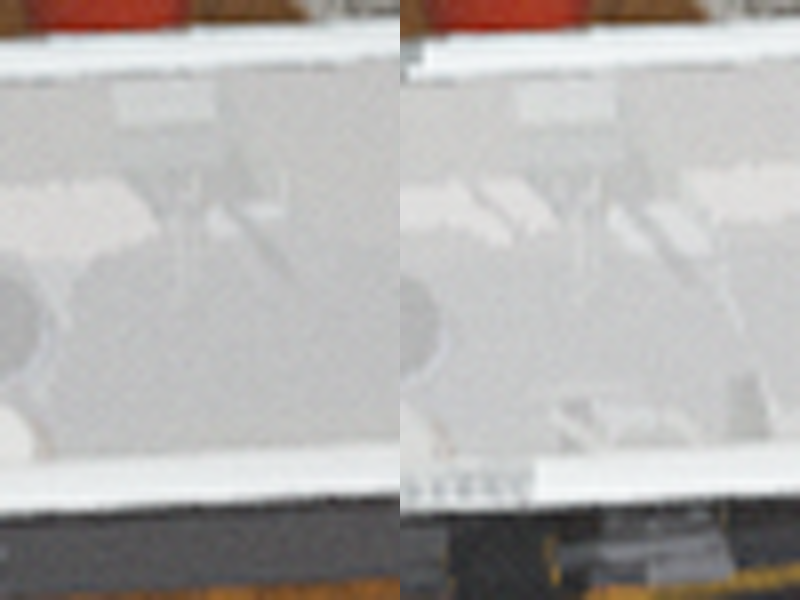

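The hook wire is at crop x≈580 on the right panel (column about 247.5), with its prong end near row 188. The bail is faint near crop (560..690, 405). I'll locate it numerically with a difference image.

Run:
```python
import cv2,numpy as np
a=cv2.imread('pics/top0.png').astype(int).sum(2);b=cv2.imread('pics/t4.png').astype(int).sum(2)
print('diff rows196-207, cols 236..270'); 
d=b-a
for r in range(195,208): print(r,' '.join('%4d'%v for v in d[r,238:272]))
print('hook in top0: rows 170-192, cols 240..256')
g=cv2.imread('pics/top0.png').astype(int).sum(2)
for r in range(170,193): print(r,' '.join('%4d'%v for v in g[r,240:260]))
```

```text
diff rows196-207, cols 236..270
195   32   24   19   28   18   26   18   35   27   15   45   26   13   23   22   23   32   22   35   14   32   13   13   26   29   29   26   31   25   28   31   36   29   24
196   25   21   28   12   24   20   33   24   25   28   30   16   21   26   23   31   32   15   18   17   23   26   22   21   35   22   42   31   21   29    6    8   38   35
197   20   32   18   19   28   15   26   42   30   38   28   36   33   31   44   38   32   29   32   20   27   19   26   42   27   22   32   30  -11  -11  -32   -9   42   30
198   28   22   22   42   30   50   35   54   51   47   51   42   53   37   46   45   35   27   19   36   28   34   17   28   10   21   38   18  -11  -15  -40  -26   46   26
199   25   27   24   25   37   34   43   31   33   20   21   38   28   30   33   27   44   30   28   30   19   36   20   21   10   23   22   16   -5  -21  -27  -26   25   42
200   32   27   34   26   19   34   37    5  -11  -24  -12   56   44   57   44   36   36   26   29   15   34   17   14   29   25   30   37   20   -3  -24  -34  -19   -9   64
201   20   15   15   25 
[... 2927 characters left out ...]
5  578  585  593  577  567  575  567  574  585  574  576  578  586  578  581
187  576  578  583  571  579  576  589  587  580  572  571  574  584  574  571  585  575  567  575  575
188  583  569  580  586  577  576  587  581  569  567  570  580  571  582  580  579  576  575  569  564
189  570  575  576  572  573  580  575  568  565  571  563  581  582  578  575  571  577  584  583  572
190  586  578  574  570  576  582  578  587  574  574  572  581  575  583  574  583  570  585  574  576
191  586  563  577  580  562  577  578  574  573  575  577  571  582  576  583  579  577  582  584  574
192  564  574  585  575  572  574  575  567  578  578  575  584  578  576  575  580  570  578  577  574
```

The bail bar sits at row 198, columns 241–254, with its two legs running parallel to the body. The hook wire is at columns 247–249, with its prong end at row 188. Bar and hook line up to within 1–2 mm and share the same small offset from prediction. Next I raise the bar and move in above the prong.

{"api": "arm_command", "payload": {"delta_rot": [[0,0,0.1],[0,0,0.1],[0,0,0.1],[0,0,0.1],[0,0,0.1],[0,0,0.1],[0,0,0.1],[0,0,0.1],[0,0,0.1],[0,0,0.1],[0,0,0.1],[0,0,0.1]], "delta_pos": [[0.003,0,-0.003],[0.007,0,-0.006],[0.012,0,-0.01],[0.0158,0.0005,-0.0136],[0.0158,0.0005,-0.0136],[0.018,0,-0.011],[0.021,0.001,-0.007],[0.025,0.001,-0.002],[0.029,0.002,0.003],[0.033,0.003,0.008],[0.035,0.003,0.0105],[0.035,0.003,0.0105]], "gripper": [0.3,0.3,0.3,0.3,0.3,0.3,0.3,0.3,0.3,0.3,0.3,0.3]}}

```text
time: 8.98
position: [0.625, 0.0885, 0.1316]
tool_rot: [0.9, 0.08, 0.427, -0.014]
ft_force: [-0.1, 0.3, -2.0]
grip_width: 0.0417
grip_force: 29.6
```

Run:
```python
from h import *
o=show();print(barnow(o)); dbar([.001,0,.305],o=o); dbar([.001,0,.295],o=o)
print('axis',R.from_quat(o['tool_rot']).apply(B/np.linalg.norm(B)))
T=snap('top','t5.png')
a=cv2.imread('pics/top0.png').astype(int).sum(2); d=T['pixels'].astype(int).sum(2)-a
print(proj(T,barnow(o)[0]))
for r in range(178,196): print(r,' '.join('%4d'%v for v in d[r,234:268]))
```

```text
t 8.9833 q [-0.1329  0.6754  2.1544  2.7818  0.586  -1.4863] g [0.6104 0.0867 0.1436] F [-0.1489  0.252  -1.9662] w 0.041738074443670274 29.574675126787042
th 50.63919663013112 yaw 6.973097832837462 ylevel 0.04301881487300377
(array([0.6103, 0.0866, 0.3043]), array([0.0013, 0.001 , 0.3043]))
[0.001, 0, 0.305] rot [-0.03 -0.05 -0.02] pos [ 0.0001  0.0011 -0.0008]
[0.001, 0, 0.295] rot [-0.03 -0.05 -0.02] pos [-0.0076  0.0006  0.0055]
axis [-0.0007 -0.0007  1.    ]
[246.4651 182.6949]
178  -28  -30  -21  -31  -32  -35  -38  -32  -39  -31  -19   27    3   20   25   17   23   18    3    0   -5   -4   13    7    8   21   18   42   33   32   23   22   43   33
179  -47  -35  -25  -30  -22  -35  -23  -35  -35    8   -8   24   33   24   31   28   35    7   -6   -6    1   18   17   19   27   29   26   31   24   29   26   21   71   26
180  -37  -11  -36  -32  -33  -25  -19  -11   -3   23   17   22   29   31   34   21   35   31   23   27   28   23   32   15   20   32   26   35   22   21   23   28   28   27
181  -30  -42  -28    1   -4    6   19   27   24   21   31   30   18   12   27   14   27  
[... 1819 characters left out ...]
 -17
192   20   24   28   23   11   29   34   37    8  -18  -17  -24   -9   60   42   31   15   12   18   19   25   35   29   23   32   44   36   24   30   40   19  -19  -19  -29
193   17   29   12   34   24   20   30   15   20  -22  -26  -16  -12   21   33   28   33   36   17   32   56   67   48   43   73   61   29   28   28   18    4  -18  -24  -30
194   23   23   15   29   24   15   25   23   -6  -25  -23  -17  -32   44   33   35   47   71   47   55   59   41   63   40   41   44   32   24   24   46  -14  -27  -13  -25
195   28   35   30   32   26   13   13   23  -42  -31  -20  -10  -12   55   82   59   50   44   57   43   43   16   44   31   18   29   19   21   20   23  -15   -8  -27  -17
```

{"api": "arm_command", "payload": {"delta_rot": [[0,0,0],[0,0,0],[0,0,0],[0,0,0],[0,0,0]], "delta_pos": [[-0.0008,0.0008,0.0006],[-0.0015,0.0008,0.0013],[-0.0023,0.0008,0.0019],[-0.0031,0.0008,0.0025],[-0.0031,0.0008,0.0025]], "gripper": [0.3,0.3,0.3,0.3,0.3]}}

```text
time: 9.45
position: [0.6234, 0.0874, 0.1269]
tool_rot: [0.901, 0.08, 0.426, -0.014]
ft_force: [-0.5, 0.1, -2.3]
grip_width: 0.0411
grip_force: 29.6
```

{"api": "arm_command", "payload": {"delta_rot": [[0,0,0],[0,0,0],[0,0,0],[0,0,0],[0,0,0]], "delta_pos": [[-0.0008,0,0.0006],[-0.0015,0,0.0013],[-0.0023,0,0.0019],[-0.0031,0,0.0025],[-0.0031,0,0.0025]], "gripper": [0.3,0.3,0.3,0.3,0.3]}}

```text
time: 9.87
position: [0.6236, 0.0873, 0.1231]
tool_rot: [0.901, 0.08, 0.426, -0.014]
ft_force: [-0.0, 0.4, -1.9]
grip_width: 0.0416
grip_force: 29.6
```

Run:
```python
from h import *
o=show();print(barnow(o)); M=R.from_quat(o['tool_rot']).as_matrix(); print(M.T@[0,0,-.004], M.T@Rc@[.001,0,0])
```

```text
t 9.8667 q [-0.1362  0.6963  2.1596  2.79    0.6087 -1.4998] g [0.609  0.0855 0.1352] F [-0.0191  0.3791 -1.8927] w 0.041629021116531814 29.57462299244071
th 50.51179965695466 yaw 6.97945606979187 ylevel 0.0425027043925961
(array([0.6093, 0.0854, 0.2959]), array([ 0.0003, -0.0002,  0.2959]))
[-0.0031 -0.0002  0.0025] [0.0006 0.0001 0.0008]
```

{"api": "arm_command", "payload": {"delta_rot": [[0,0,0],[0,0,0],[0,0,0],[0,0,0],[0,0,0]], "delta_pos": [[-0.0006,0,0.0008],[-0.0015,0,0.0016],[-0.0023,0,0.0022],[-0.0029,0,0.0028],[-0.0029,0,0.0028]], "gripper": [0.3,0.3,0.3,0.3,0.3]}}

```text
time: 10.28
position: [0.624, 0.0872, 0.1191]
tool_rot: [0.901, 0.08, 0.426, -0.014]
ft_force: [-0.4, 0.4, -1.4]
grip_width: 0.0416
grip_force: 29.6
```

{"api": "arm_command", "payload": {"delta_rot": [[0,0,0],[0,0,0],[0,0,0],[0,0,0],[0,0,0]], "delta_pos": [[-0.0008,0,0.0006],[-0.0015,0,0.0013],[-0.0023,0,0.0019],[-0.0031,0,0.0025],[-0.0031,0,0.0025]], "gripper": [0.3,0.3,0.3,0.3,0.3]}}

```text
time: 10.7
position: [0.6243, 0.0871, 0.1157]
tool_rot: [0.901, 0.08, 0.427, -0.014]
ft_force: [-0.2, 0.7, 1.0]
grip_width: 0.0414
grip_force: 29.5
```

Contact is at a bar height of about 0.289. I'll press 1.5 mm further to tell the gate from the prong.

{"api": "arm_command", "payload": {"delta_rot": [[0,0,0],[0,0,0],[0,0,0],[0,0,0]], "delta_pos": [[-0.0006,0,0.0005],[-0.0012,0,0.001],[-0.0012,0,0.001],[-0.0012,0,0.001]], "gripper": [0.3,0.3,0.3,0.3]}}

```text
time: 11.03
position: [0.6241, 0.087, 0.1139]
tool_rot: [0.901, 0.08, 0.427, -0.014]
ft_force: [0.4, 1.2, 0.6]
grip_width: 0.0416
grip_force: 29.5
```

Run:
```python
from h import *
o=show();print(barnow(o)); print(o['moment'])
```

```text
t 11.0333 q [-0.137   0.7212  2.1612  2.8016  0.6342 -1.515 ] g [0.6095 0.0852 0.1259] F [0.3963 1.208  0.576 ] w 0.04157524186306041 29.51814276524601
th 50.55117994598119 yaw 6.9809095966195915 ylevel 0.0426144752102474
(array([0.6097, 0.085 , 0.2866]), array([ 0.0006, -0.0005,  0.2866]))
[-0.0301  0.3144  0.031 ]
```

Force held at about 2.5 N while the bar moved down, so this is the gate. The seat is at about 0.261. I'll keep pressing.

{"api": "arm_command", "payload": {"delta_rot": [[0,0,0],[0,0,0],[0,0,0],[0,0,0],[0,0,0]], "delta_pos": [[-0.0008,0,0.0006],[-0.0015,0,0.0013],[-0.0023,0,0.0019],[-0.0031,0,0.0025],[-0.0031,0,0.0025]], "gripper": [0.3,0.3,0.3,0.3,0.3]}}

```text
time: 11.45
position: [0.6241, 0.0867, 0.1097]
tool_rot: [0.901, 0.08, 0.427, -0.014]
ft_force: [-0.0, 0.7, 2.0]
grip_width: 0.0415
grip_force: 29.5
```

{"api": "arm_command", "payload": {"delta_rot": [[0,0,0],[0,0,0],[0,0,0],[0,0,0],[0,0,0]], "delta_pos": [[-0.0008,0,0.0006],[-0.0015,0,0.0013],[-0.0023,0,0.0019],[-0.0023,0,0.0019],[-0.0023,0,0.0019]], "gripper": [0.3,0.3,0.3,0.3,0.3]}}

```text
time: 11.87
position: [0.6233, 0.0865, 0.106]
tool_rot: [0.901, 0.08, 0.425, -0.014]
ft_force: [-1.6, -0.5, -1.3]
grip_width: 0.0415
grip_force: 29.8
```

Run:
```python
from h import *
o=show();print(barnow(o)); print(o['moment'])
```

```text
t 11.8667 q [-0.1379  0.7402  2.1634  2.8095  0.6516 -1.5255] g [0.6088 0.0848 0.1181] F [-1.5639 -0.5168 -1.3044] w 0.04148696360423377 29.77049529523356
th 50.389583062255326 yaw 6.9706630289694695 ylevel 0.04209917902634072
(array([0.6094, 0.0846, 0.2788]), array([ 0.0003, -0.0009,  0.2788]))
[-0.0349  0.5111 -0.0124]
```

The force has dropped, so the bar seems to be slipping past the gate. I'll continue down toward the seat.

{"api": "arm_command", "payload": {"delta_rot": [[0,0,0],[0,0,0],[0,0,0],[0,0,0],[0,0,0]], "delta_pos": [[-0.0008,0,0.0006],[-0.0015,0,0.0013],[-0.0023,0,0.0019],[-0.0031,0,0.0025],[-0.0031,0,0.0025]], "gripper": [0.3,0.3,0.3,0.3,0.3]}}

```text
time: 12.28
position: [0.6236, 0.0864, 0.1022]
tool_rot: [0.901, 0.08, 0.426, -0.014]
ft_force: [0.7, 0.2, -2.3]
grip_width: 0.0411
grip_force: 29.6
```

{"api": "arm_command", "payload": {"delta_rot": [[0,0,0],[0,0,0],[0,0,0],[0,0,0],[0,0,0],[0,0,0],[0,0,0]], "delta_pos": [[-0.0008,0,0.0006],[-0.0015,0,0.0013],[-0.0023,0,0.0019],[-0.0031,0,0.0025],[-0.0039,0,0.0032],[-0.0046,0,0.0038],[-0.0046,0,0.0038]], "gripper": [0.3,0.3,0.3,0.3,0.3,0.3,0.3]}}

```text
time: 12.87
position: [0.6239, 0.0862, 0.0965]
tool_rot: [0.901, 0.08, 0.426, -0.014]
ft_force: [-0.1, 0.1, -1.6]
grip_width: 0.0413
grip_force: 29.6
```

Run:
```python
from h import *
o=show();print(barnow(o)); print(o['moment']);M=R.from_quat(o['tool_rot']).as_matrix();print(M.T@[0,0,-.003])
```

```text
t 12.8667 q [-0.1389  0.7666  2.1642  2.8194  0.6793 -1.5399] g [0.6094 0.0844 0.1086] F [-0.146   0.1169 -1.6062] w 0.04132490601001449 29.589992648043335
th 50.49902788428008 yaw 6.981992686004933 ylevel 0.042480041611648194
(array([0.6097, 0.0843, 0.2693]), array([ 0.0006, -0.0013,  0.2693]))
[-0.0745  0.7191  0.0118]
[-0.0023 -0.0001  0.0019]
```

{"api": "arm_command", "payload": {"delta_rot": [[0,0,0],[0,0,0],[0,0,0],[0,0,0],[0,0,0],[0,0,0]], "delta_pos": [[0.0013,0.0002,0.0016],[0.0025,0.0004,0.0031],[0.0038,0.0006,0.0047],[0.005,0.0008,0.0062],[0.005,0.0008,0.0062],[0.005,0.0008,0.0062]], "gripper": [0.3,0.3,0.3,0.3,0.3,0.3]}}

```text
time: 13.37
position: [0.6323, 0.0867, 0.097]
tool_rot: [0.901, 0.08, 0.427, -0.014]
ft_force: [-0.3, 0.3, -2.0]
grip_width: 0.0415
grip_force: 29.6
```

Free. Now lower 3 mm at a time to the seat.

{"api": "arm_command", "payload": {"delta_rot": [[0,0,0],[0,0,0],[0,0,0],[0,0,0],[0,0,0]], "delta_pos": [[-0.0008,0,0.0006],[-0.0015,0,0.0013],[-0.0023,0,0.0019],[-0.0027,0,0.0022],[-0.0027,0,0.0022]], "gripper": [0.3,0.3,0.3,0.3,0.3]}}

```text
time: 13.78
position: [0.6319, 0.0865, 0.0931]
tool_rot: [0.901, 0.08, 0.426, -0.014]
ft_force: [0.5, -0.9, -2.2]
grip_width: 0.0411
grip_force: 29.6
```

{"api": "arm_command", "payload": {"delta_rot": [[0,0,0],[0,0,0],[0,0,0],[0,0,0],[0,0,0]], "delta_pos": [[-0.0005,0,0.0004],[-0.001,0,0.0008],[-0.0015,0,0.0013],[-0.0019,0,0.0016],[-0.0019,0,0.0016]], "gripper": [0.3,0.3,0.3,0.3,0.3]}}

```text
time: 14.2
position: [0.633, 0.0865, 0.0919]
tool_rot: [0.9, 0.08, 0.428, -0.014]
ft_force: [0.6, 0.1, 3.8]
grip_width: 0.0417
grip_force: 29.6
```

Run:
```python
from h import *
o=show();print(barnow(o)); print(o['moment'])
```

```text
t 14.2 q [-0.1354  0.7796  2.1437  2.8213  0.6758 -1.5382] g [0.6184 0.0847 0.1039] F [0.5637 0.0698 3.7687] w 0.04166214448355549 29.571563080871783
th 50.72509907865666 yaw 6.981325438618724 ylevel 0.04305444522200508
(array([0.618 , 0.0846, 0.2646]), array([ 0.0089, -0.0016,  0.2646]))
[-0.0118  0.0339 -0.013 ]
```

The bar bears on the seat at 0.2646, as predicted. I'll ease off 1 mm, lower the grip force and release slowly.

{"api": "arm_command", "payload": {"delta_rot": [[0,0,0],[0,0,0],[0,0,0],[0,0,0],[0,0,0],[0,0,0],[0,0,0],[0,0,0]], "delta_pos": [[0.0006,0,-0.0005],[0.001,0,-0.0008],[0.001,0,-0.0008],[0.001,0,-0.0008],[0.001,0,-0.0008],[0.001,0,-0.0008],[0.001,0,-0.0008],[0.001,0,-0.0008]], "gripper": [0.3,0.3,0.3,0.3,0.3,0.3,0.3,0.3], "grip_force": 4}}

```text
time: 14.87
position: [0.632, 0.0865, 0.092]
tool_rot: [0.901, 0.08, 0.426, -0.014]
ft_force: [0.3, -0.4, 0.4]
grip_width: 0.0422
grip_force: 3.9
```

{"api": "arm_command", "payload": {"delta_rot": [[0,0,0],[0,0,0],[0,0,0],[0,0,0],[0,0,0],[0,0,0],[0,0,0],[0,0,0],[0,0,0],[0,0,0],[0,0,0],[0,0,0]], "delta_pos": [[0,0,0],[0,0,0],[0,0,0],[0,0,0],[0,0,0],[0,0,0],[0,0,0],[0,0,0],[0,0,0],[0,0,0],[0,0,0],[0,0,0]], "gripper": [0.03,0.01,-0.01,-0.03,-0.06,-0.1,-0.14,-0.2,-0.28,-0.36,-0.44,-0.5]}}

```text
time: 15.87
position: [0.6321, 0.0865, 0.0922]
tool_rot: [0.901, 0.08, 0.427, -0.014]
ft_force: [0.1, -0.2, 0.9]
grip_width: 0.0624
grip_force: 0.0
```

Run:
```python
from h import *
o=show();M=R.from_quat(o['tool_rot']).as_matrix(); h=M[:,2]*[1,1,0]; h/=np.linalg.norm(h); print(M.T@(-.15*h))
S=snap('side','s6.png');T=snap('top','t6.png')
a=cv2.resize(S['pixels'][130:240,315:385],(382,600),interpolation=cv2.INTER_CUBIC)
b=cv2.resize(T['pixels'][155:220,225:270],(415,600),interpolation=cv2.INTER_CUBIC)
a=np.hstack([a,b]); cv2.imwrite('pics/r6.png',a)
```

```text
t 15.8667 q [-0.1353  0.7769  2.1441  2.8201  0.6704 -1.5364] g [0.6176 0.0847 0.1042] F [ 0.08   -0.1549  0.8553] w 0.06237943849448411 0.0
th 50.53591249669147 yaw 6.978499295197111 ylevel 0.0426210448549075
[-0.0952 -0.0053 -0.1158]
```

View pics/r6.png

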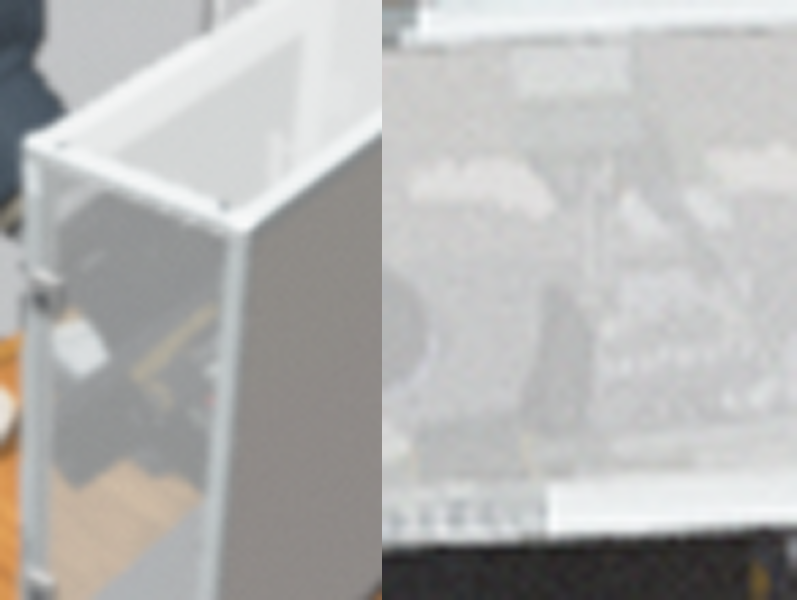

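The right panel shows the cartridge body hanging under the hook at about (680,340), with the left finger clear of it at (560,360). I'll retreat straight back out of the front.

{"api": "arm_command", "payload": {"delta_rot": [[0,0,0],[0,0,0],[0,0,0],[0,0,0],[0,0,0],[0,0,0],[0,0,0],[0,0,0],[0,0,0],[0,0,0],[0,0,0],[0,0,0]], "delta_pos": [[-0.002,0,-0.002],[-0.005,0,-0.006],[-0.009,0,-0.011],[-0.013,-0.001,-0.016],[-0.018,-0.001,-0.022],[-0.024,-0.001,-0.029],[-0.03,-0.002,-0.037],[-0.037,-0.002,-0.045],[-0.044,-0.002,-0.053],[-0.051,-0.003,-0.062],[-0.057,-0.003,-0.069],[-0.06,-0.003,-0.073]], "gripper": [-0.6,-0.6,-0.6,-0.6,-0.6,-0.6,-0.6,-0.6,-0.6,-0.6,-0.6,-0.6]}}

```text
time: 16.97
position: [0.5364, 0.0746, 0.0919]
tool_rot: [0.901, 0.08, 0.425, -0.014]
ft_force: [0.1, 1.5, 0.4]
grip_width: 0.0692
grip_force: 0.0
```

Run:
```python
from h import *
show()
o=status.get_obs();M=R.from_quat(o['tool_rot']).as_matrix();print(M.T@[-.03,0,0.0])
T1=snap('top','t7.png'); T2=snap('top'); S=snap('side','s7.png')
a=cv2.imread('pics/top0.png').astype(int).sum(2); d=T1['pixels'].astype(int).sum(2)-a
w=O+Rc@np.array([.009,0,.264]); print('bar pred',proj(T1,w),'body top',proj(T1,w-[0,0,.14]),'body bottom',proj(T1,w-[0,0,.21]))
for r in range(170,206): print(r,' '.join('%4d'%v for v in d[r,236:274]))
```

```text
t 16.9667 q [-0.22    0.8455  2.401   2.825   0.9788 -1.6673] g [0.5219 0.0729 0.104 ] F [0.0941 1.508  0.4395] w 0.06922637242939798 0.0
th 50.38767466841786 yaw 6.987344118008934 ylevel 0.04169704652881352
[-0.0188 -0.0047 -0.0229]
bar pred [249.5762 181.8454] body top [257.7131 190.3968] body bottom [261.0906 193.9466]
170   19   14   14   14   21   23    9   15   26   30   19   17   19   22   15   22   21   20   22   19   18   26   33   14   11   33   20   25   28   22   25   44   37   25   47   60   38   58
171   30   21   26   21   17   29   16   17    7   12   37   11   29   15   15   27   17   12   29   33   18   19   13   14   25   58   46   55   51   49   60   71   75   47   73   82   73   83
172   11  -17   -9  -11   -3   16   16    7   18   30   16   19    6   17   23   22   18   22   24   29   18   12   18   23   28   67   75   65   70   78   74   79   79   73   69   78   81   77
173  -33  -45  -30  -36  -26   27   16   19   21   16   26   16   25   17    7   19   21   13   15   33   22   33   12   20    8   51   81   71   72   64   71   73   69   69   76   78   71   62

[... 5507 characters left out ...]
 21   49   33   27    8   19    7    5   29   25   22   12   26   20   20   10   24   19   25   18   18   14   23   26
203   31   13    9   41   29   22   11   15   23   10    7   17   43   16    5   33   19   21   33   28   24   26   16   21   11   11   12   21   29   -5   18   12   19   25   18   13   15   26
204    7   14   -1   22   24   22   32   32   28    7   24   24   19    8   19    8   24   21   23   26   33    4   15   11   40   33   13   30   26   30   26   26   11   19   18   15   14   14
205   17   23   17   14   14   29   12   28   17   18   28   19   18   17   29   25    8   33   37   25   21   40   34   21   51   12   22   10   25   22   20   22   18   20   14   17   17   30
```

The body hangs at columns 251–267, as predicted for an upright cartridge, and the hand is out of the cabinet. I'll wait for it to settle and check stillness.

{"api": "arm_command", "payload": {"delta_rot": [[0,0,0],[0,0,0],[0,0,0],[0,0,0],[0,0,0],[0,0,0],[0,0,0],[0,0,0],[0,0,0],[0,0,0],[0,0,0],[0,0,0]], "delta_pos": [[0,0,0],[0,0,0],[0,0,0],[0,0,0],[0,0,0],[0,0,0],[0,0,0],[0,0,0],[0,0,0],[0,0,0],[0,0,0],[0,0,0]], "gripper": [-0.6,-0.6,-0.6,-0.6,-0.6,-0.6,-0.6,-0.6,-0.6,-0.6,-0.6,-0.6]}}

```text
time: 18.12
position: [0.5383, 0.0747, 0.0922]
tool_rot: [0.901, 0.08, 0.427, -0.014]
ft_force: [-0.2, -0.5, 0.8]
grip_width: 0.0694
grip_force: 0.0
```

{"api": "arm_command", "payload": {"delta_rot": [[0,0,0],[0,0,0],[0,0,0],[0,0,0],[0,0,0],[0,0,0],[0,0,0],[0,0,0],[0,0,0],[0,0,0],[0,0,0],[0,0,0]], "delta_pos": [[0,0,0],[0,0,0],[0,0,0],[0,0,0],[0,0,0],[0,0,0],[0,0,0],[0,0,0],[0,0,0],[0,0,0],[0,0,0],[0,0,0]], "gripper": [-0.6,-0.6,-0.6,-0.6,-0.6,-0.6,-0.6,-0.6,-0.6,-0.6,-0.6,-0.6]}}

```text
time: 19.12
position: [0.5383, 0.0747, 0.0922]
tool_rot: [0.901, 0.08, 0.427, -0.014]
ft_force: [0.0, -0.1, -0.1]
grip_width: 0.0696
grip_force: 0.0
```

Run:
```python
from h import *
show()
F=[]
for i in range(12): F.append(snap('top')['pixels'][165:206,232:276].astype(float).sum(2))
F=np.array(F); n=np.abs(np.diff(F,axis=0)).mean((1,2)); print('consecutive',n.round(1))
print('lag 3',[np.abs(F[i+3]-F[i]).mean().round(1) for i in range(9)],'lag 6',[np.abs(F[i+6]-F[i]).mean().round(1) for i in range(6)])
a=cv2.imread('pics/t7.png')[165:206,232:276].astype(float).sum(2); print('vs 2 s ago',np.abs(F.mean(0)-a).mean(),np.abs(F.mean(0)-F[0]).mean())
t0=cv2.imread('pics/top0.png')[165:206,232:276].astype(float).sum(2); d=F.mean(0)-t0
for r in range(8,40,1): print(r+165,' '.join('%3d'%v for v in d[r,4:38]))
```

```text
t 19.1167 q [-0.2189  0.8445  2.3971  2.825   0.9767 -1.6663] g [0.5237 0.0729 0.1043] F [ 0.0456 -0.0619 -0.0522] w 0.06955568361575974 0.0
th 50.53662763205549 yaw 6.979289260135601 ylevel 0.04257827916136907
consecutive [5.3 5.4 5.5 5.5 5.3 5.3 5.1 5.3 5.3 5.1 5.2]
lag 3 [np.float64(5.3), np.float64(5.3), np.float64(5.3), np.float64(5.3), np.float64(5.5), np.float64(5.4), np.float64(5.3), np.float64(5.1), np.float64(5.3)] lag 6 [np.float64(5.3), np.float64(5.4), np.float64(5.4), np.float64(5.3), np.float64(5.2), np.float64(5.3)]
vs 2 s ago 4.331116038433111 3.67849223946785
173 -37 -36 -33 -32   3  23  11  18  21  21  21  17  26  18  15  13  19  21  13  33  21  32  13  23  11  50  79  69  66  62  76  73  69  69
174 -40 -31   0  -4  21  21  21  23  26  18  15  16  19  27  10  13  13  14  21  24  20  33  21  18  16  55  69  71  76  81  75  66  67  71
175 -35  -1  32  19  22  10  11  -1  24  22  18  26  25  16  24  27  18  27   7   9 -11  -3  18  22  24  38  52  68  66  74  71  81  69  65
176   2  24   9  20  15  15  21   2  18  24  20  24  12  24  17  23  26  27  17  -2 -28 -26  17 
[... 3263 characters left out ...]

200  25  25  32  14  25  20  20  21  25  23  27   9  33  35  43  46  56  43  47  19  32  29  30   7  11  20  14  22  20  19  17  15  22  27
201  30  13  23  14  14  24  17  21  13  20  15  24  59  42  32  47  40  37  40  19  18  24  17  21  29  27  12   9  28  18  17  20  22  11
202  14  26  17  14  23   9  19  18  13  21  22  17  37   8  13  21  16  26  14  15  14  15  22  20  16  20  23  23  14  14  30  22  23  20
203  28  16  14  24  27  19  20  16  21  15   9  14  27  17  12  25  21  16  24  19  26  25  15  17  13  16   9  15  23  14  13  15  15  22
204  11  17  10  18  18  26  23  20  27  15  22  24  21  17  22  19  21  27  16  27  30  33  26  37  42  22  13  17  21  24  26  24  12  19
```

```bash
python3 -c "
from rig import robot
print(robot.hand_in())"
```

```text
the job is handed in; nothing more can be done
None
```

I hung the cartridge on the hook and handed the job in. Its bar was felt slipping past the gate and down onto the seat, it hung still with the hand clear of the cabinet, and camera positions matched an upright hang. I couldn't see the gate shut, and the hand-in returned no verdict.

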